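# Rake spilled descaling tablets out from under the cup rack

### The job

Five descaling tablets have spilled on the drip deck under the wire cup rack, too deep for a gripper. Draw the rake out of its sleeve, lay it flat on the counter and let go, take it again by the black grip at its rear end, and with it rake all five tablets off the open end of the deck into the tray. Then lay the rake level on the counter; the tablets are caustic and brittle, so never touch them with the fingers or press hard on them, and leave the tray, cups, pitcher, tamper and tub where they are.

Things in the scene. Friction and masses are not known exactly. Their poses are not given: they have to be found in the camera images.
- rake: rake. Orange blade 110 mm wide (x), 10 thick (y), 60 high (z); origin at the middle of its lower edge, z up. Handle along -y: steel neck 12 x 12 mm, its axis 20 mm up, y -5 to -135 mm; then the black grip, 20 mm wide, z 8 to 32 mm, y -130 to -230 mm, with a small foot under its end level with the blade's edge. About 0.18 kg.
- rake_grip (a point): middle of the rake's black grip, 180 mm behind the blade, 20 mm above the blade's lower edge
- sleeve: fixed cream sleeve, 54 mm wide (x), 180 long (y), 52 high; a tunnel 42 mm wide, 46 high inside, no floor, open at both ends; origin at the centre of its underside. At the start the rake's handle is in it and the blade stands upright outside, 50 mm before the +y opening. The rake leaves it along the sleeve's +y.
- deck: fixed drip deck, black top 170 mm wide (x), 360 long (y), 50 above the counter; origin at the centre of its underside. Lips 15 mm high along the long sides (150 mm free between); +y end walled, -y end open. Wire cup rack over y -50 to +180 mm, underside 106 mm above the deck's top, bars along x, solid plate over y 90 to 178 mm, legs on the lips. Tablets lie on the top under the bars.
- deck_edge (a point): middle of the upper edge of the deck's open -y end, 180 mm from the deck's centre
- tray: loose open dark steel tray, 180 mm (x) by 120 mm (y), 44 mm high, walls and floor 4 to 5 mm, mass 0.7 kg, standing against the open end of the deck (gap 4 mm), its rim 6 mm lower than the deck's top; origin at the centre of its underside
- tablet0: white descaling tablet with a blue dot, a disc 30 mm in diameter, 14 mm high, about 15 g, brittle and caustic; origin at the centre of its underside (five alike)
- tablet1: white descaling tablet with a blue dot, a disc 30 mm in diameter, 14 mm high, about 15 g, brittle and caustic; origin at the centre of its underside (five alike)
- tablet2: white descaling tablet with a blue dot, a disc 30 mm in diameter, 14 mm high, about 15 g, brittle and caustic; origin at the centre of its underside (five alike)
- tablet3: white descaling tablet with a blue dot, a disc 30 mm in diameter, 14 mm high, about 15 g, brittle and caustic; origin at the centre of its underside (five alike)
- tablet4: white descaling tablet with a blue dot, a disc 30 mm in diameter, 14 mm high, about 15 g, brittle and caustic; origin at the centre of its underside (five alike)
- cup_white: white espresso cup, 60 mm wide, 55 mm high, standing on the solid plate of the cup rack; origin at the centre of its underside. Bystander.
- cup_blue: blue espresso cup, same size and place as the white one; origin at the centre of its underside. Bystander.
- pitcher: steel milk pitcher, 84 mm wide, 100 mm high, with a handle, standing on the counter; origin at the centre of its underside. Bystander.
- tamper: steel coffee tamper, 58 mm wide, 87 mm high, standing on the counter; origin at the centre of its underside. Bystander.
- tub: white tub with a blue cap, 72 mm wide, 80 mm high, standing on the counter; origin at the centre of its underside. Bystander.
Things that resemble listed ones, but are neither listed nor needed, are in the scene too. There is more than one size of the tray; the one meant has the size given above.

How it is judged (in metres and radians):
On the way, in this order (a step that is already met when the one before it is completed fails the run):
1. the rake is out of its sleeve, laid level on the counter and let go (height (world z) of rake below 0.012 m and angle between rake's own z axis and vertical below 0.12 rad and linear speed of rake below 0.03 m/s and horizontal distance between rake_grip and sleeve above 0.125 m and contact force between the fingers and rake below 0.1 N), for 0.2 s.
2. the rake is taken by its black grip (contact force between the fingers and rake above 1.5 N and distance between the grasp point and rake_grip below 0.055 m), for 0.2 s.
3. all five tablets are in the tray (x of tablet0 in the frame of tray between -0.086 and 0.086 m and y of tablet0 in the frame of tray between -0.056 and 0.056 m and z of tablet0 in the frame of tray between -0.002 and 0.045 m and x of tablet1 in the frame of tray between -0.086 and 0.086 m and y of tablet1 in the frame of tray between -0.056 and 0.056 m and z of tablet1 in the frame of tray between -0.002 and 0.045 m and x of tablet2 in the frame of tray between -0.086 and 0.086 m and y of tablet2 in the frame of tray between -0.056 and 0.056 m and z of tablet2 in the frame of tray between -0.002 and 0.045 m and x of tablet3 in the frame of tray between -0.086 and 0.086 m and y of tablet3 in the frame of tray between -0.056 and 0.056 m and z of tablet3 in the frame of tray between -0.002 and 0.045 m and x of tablet4 in the frame of tray between -0.086 and 0.086 m and y of tablet4 in the frame of tray between -0.056 and 0.056 m and z of tablet4 in the frame of tray between -0.002 and 0.045 m), for 0.2 s.
At the end, for the whole second after the job is handed in: All five tablets lie at rest inside the tray, and the rake lies still and level on the counter (blade edge within 12 mm of the counter, tilt under 0.12 rad), blade down (all of step 3 and linear speed of each of tablet0, tablet1, tablet2, tablet3, tablet4, rake below 0.03 m/s and height (world z) of rake below 0.012 m and angle between rake's own z axis and vertical below 0.12 rad); the robot touches nothing.
It fails at once if the fingers touch a tablet (contact force between the fingers and tablet0 above 0.3 N or contact force between the fingers and tablet1 above 0.3 N or contact force between the fingers and tablet2 above 0.3 N or contact force between the fingers and tablet3 above 0.3 N or contact force between the fingers and tablet4 above 0.3 N).
It fails at once if the rake presses on a tablet with more than 12 N (contact force between rake and tablet0 above 12 N or contact force between rake and tablet1 above 12 N or contact force between rake and tablet2 above 12 N or contact force between rake and tablet3 above 12 N or contact force between rake and tablet4 above 12 N).
It fails at once if a cup, the pitcher, the tamper or the tub is moved by more than 30 mm (distance of any of cup_white, cup_blue, pitcher, tamper, tub from where it was at the start of the episode above 0.03 m).
It fails at once if the tray is moved by more than 30 mm (distance of tray from where it was at the start of the episode above 0.03 m).
It also fails if it takes over 72 s, if anything falls off the work surface, if the arm or the gripper's body presses on something with over 40 N, if the wrist force passes 120 N, or if a joint passes its speed limit or range.

### The arm

A 7-joint arm with a two-finger parallel gripper is mounted at the origin on the work surface. World frame = base frame: x ahead of the robot, y to its left, z up, the work surface at z = 0. Lengths are in m, angles in degrees, forces in N, time in s.
With the tool pointing down it reaches from about 0.35 to 0.775 m from the base axis. Payload 3.1 kg.
Tool frame: the origin (TCP) lies on the centre line of the jaws, within the pads' length; the fingertips stand 17 mm ahead of it and the grasp point (between the pads) lies 2 mm behind it (robot.tip_reach is the distance from the TCP to the fingertips, in m); z points along the fingers, y is the line along which they close (so a half turn about z gives the same grasp; the last joint's range is limited). The gripper opens to 85 mm and grips with 20 to 120 N. Pads are 22 mm wide; open, the fingers measure 114 mm over their backs; the gripper's body (76 mm by 85 mm) begins 54 mm behind the grasp point. The pads swing forward as they close: fully open they stand 13 mm farther back than shut.
Start: joints at [-78.363, 17.813, 0.802, 86.603, -0.252, 75.585, -1.558], TCP at [0.133, 0.534, 0.248] pointing down, gripper open.
Joint ranges: [-154.91, 154.91], [-16.99, 109.72], [-72.82, 74.43], [7.12, 147.25], [-82.49, 262.49], [11.32, 116.49], [-174.64, 174.64]. Speed limits (degrees/s): [159.86, 159.86, 180, 180, 180, 180, 180].

### API

Orientations are given as [roll, pitch, yaw] about the fixed x, y, z axes, in that order (R = Rz(yaw) Ry(pitch) Rx(roll)).
In Python, from station import robot, fingers, vision, workorder, recognise gives the robot as it stands. Calls block until the motion is done:
- robot.move_to(position, orientation): joint-space move of the TCP to a pose.
- robot.line_to(position, orientation=None, velocity=0.15, f_stop=None): straight line of the TCP; orientation=None keeps the orientation; velocity is the mean speed in m/s. With f_stop (N) it stops when the force on the tool has changed by that much, and returns True; else False.
- robot.move_j(angles): joint-space move.
- fingers.gripper_to(opening, force=None): opening from 0.0 (shut) to 1.0 (fully open); force is the grip in N (None keeps the last); returns when the fingers have stopped.
- robot.pause(seconds).
- robot.inverse_kinematics(position, orientation): joint angles nearest the present ones, or None.
- vision.grab_frame(name): name is "scene" or "top" or "wrist"; returns the picture (400x640x3 uint8, red, green, blue); there is no depth.
- vision.calibration(name): a dict with "mtx" (3x3 intrinsics, pixels), "extrinsics" (4x4, takes a point from world to camera coordinates); the wrist camera has in their place "T_tool_cam" (4x4, takes a point from camera to tool coordinates, whose origin is the TCP and whose axes are the flange's). Camera axes: x right, y up, looking along -z (the intrinsics and any distortion apply to the point x, -y, -z); pixel columns grow to the right and rows downward; lengths in m; the calibration is good to about 2 mm. A picture is of the moment at which its call begins: read the wrist's pose just before it. calibration takes no time and is no camera call.
A pose or a line that the arm cannot do raises robot.PlanningError and nothing moves.
- workorder.close_job(): hands the job in; it is judged then, once.
Trained networks look in the newest picture that a camera, given by its name, has taken for a name from the list of things; names that differ only in an ending like _2 or _b are one class to them, and where a whole thing is asked for, a point or a joint stands for the part that bears it (a point fixed in the world has none). Each returns a list of dicts, best first, with "p" (0 to 1); they miss things now and then, are a little off and sometimes report something else, mostly with a low value. They report only what shows in the picture. A call takes as long as a camera call. They do not tell look-alikes from the thing itself.
- recognise(label, camera): "rect" ([centre column, centre row, width, height] in pixels, round what is visible of it).
Readings, each from a call of its own:
- robot.current_time_s(): time.
- robot.current_joint_positions(): joint angles.
- robot.current_dq(): joint speeds.
- robot.current_joint_torque(): joint torques, N m.
- robot.current_tool_pos(): TCP position.
- robot.current_eef_rot(): TCP orientation.
- robot.current_contact_force(): force on the tool from outside, world axes, zero at the start.
- robot.current_torque(): the same for the moment, N m.
- robot.current_finger_gap(): opening from 0.0 (shut) to 1.0 (fully open).
- robot.current_gripper_force(): force on a finger pad.
Only numpy, scipy, OpenCV 4.12 (cv2) and the standard library are available. Lean on these libraries where they do the work, as an engineer would, in place of code of your own. Each camera call takes 0.05 s, during which the arm holds its last target. There are 200 camera calls.

## Working session

There is one attempt and no reset: what is moved stays moved. The work goes in short steps, each a Python script; the robot and the scene stay as the last script left them, time stands still between calls to the robot, and variables do not carry over. Pictures are saved under pics/ and viewed, at most 10 in all, crops included, and the job is handed in when it is done.

```bash
ls; mkdir -p pics
cat > h.py <<'E'
import numpy as np, cv2
from station import robot, fingers, vision, workorder, recognise
def cal(n):
    c=vision.calibration(n); return c
def ray(n,u,v):
    c=cal(n); K=np.array(c["mtx"]); 
    d=np.array(c["dist"]) if "dist" in c else None
    p=cv2.undistortPoints(np.array([[[u,v]]],float),K,d)[0,0]
    E=np.array(c["extrinsics"]); R=E[:3,:3]; t=E[:3,3]
    return -R.T@t, R.T@np.array([p[0],-p[1],-1])
def at(n,u,v,z):
    o,d=ray(n,u,v); return o+d*(z-o[2])/d[2]
def proj(n,P):
    c=cal(n);K=np.array(c["mtx"]);E=np.array(c["extrinsics"])
    q=E[:3,:3]@np.array(P)+E[:3,3]; q=K@np.array([q[0],-q[1],-q[2]]); return q[:2]/q[2]
E
python3 - <<'E'
from h import *
for n in("top","scene"):
    im=vision.grab_frame(n); cv2.imwrite(f"pics/{n}0.png",im[:,:,::-1])
    print(n,{k:np.round(v,3).tolist() for k,v in cal(n).items()})
    for l in["rake","rake_grip","sleeve","deck","tray","tablet0","cup_white","cup_blue","pitcher","tamper","tub"]:
        r=recognise(l,n); print(l,[(np.round(x["rect"]).tolist(),round(x["p"],2)) for x in r[:7]])
print(robot.current_eef_rot(),robot.current_time_s())
E
```

```text
pics
top {'mtx': [[425.808, 0.0, 319.228], [0.0, 425.808, 197.471], [0.0, 0.0, 1.0]], 'extrinsics': [[0.017, -1.0, -0.024, -0.04], [0.997, 0.015, 0.08, -0.513], [-0.08, -0.025, 0.997, -1.23], [0.0, 0.0, 0.0, 1.0]]}
rake [([431.0, 201.0, 27.0, 39.0], 0.7)]
rake_grip [([430.0, 201.0, 26.0, 31.0], 0.87), ([210.0, 188.0, 11.0, 12.0], 0.56)]
sleeve [([473.0, 202.0, 67.0, 26.0], 0.86)]
deck [([217.0, 186.0, 148.0, 74.0], 0.73), ([378.0, 108.0, 45.0, 38.0], 0.23)]
tray [([305.0, 183.0, 49.0, 67.0], 0.64), ([393.0, 293.0, 108.0, 110.0], 0.64), ([474.0, 202.0, 70.0, 27.0], 0.26)]
tablet0 [([208.0, 207.0, 13.0, 10.0], 0.62), ([224.0, 197.0, 8.0, 8.0], 0.55), ([211.0, 171.0, 14.0, 9.0], 0.53), ([207.0, 189.0, 8.0, 8.0], 0.51)]
cup_white [([160.0, 170.0, 27.0, 24.0], 0.92), ([165.0, 266.0, 33.0, 26.0], 0.48)]
cup_blue [([158.0, 205.0, 32.0, 23.0], 0.9)]
pitcher [([379.0, 111.0, 42.0, 38.0], 0.98), ([214.0, 187.0, 147.0, 75.0], 0.28)]
tamper [([331.0, 125.0, 18.0, 21.0], 0.64)]
tub [([164.0, 266.0, 37.0, 25.0], 0.74)]
scene {'mtx': [[447.849, 0.0, 316.411], [0.0, 447.849, 194.363], [0.0, 0.0, 1.0
[... 245 characters left out ...]
1.0, 62.0], 0.63), ([378.0, 126.0, 16.0, 25.0], 0.45), ([362.0, 172.0, 8.0, 7.0], 0.22)]
deck [([368.0, 172.0, 84.0, 83.0], 0.62)]
tray [([338.0, 219.0, 61.0, 46.0], 0.63), ([216.0, 215.0, 84.0, 55.0], 0.56), ([363.0, 165.0, 4.0, 2.0], 0.23)]
tablet0 [([363.0, 167.0, 8.0, 10.0], 0.49), ([371.0, 251.0, 23.0, 31.0], 0.49), ([376.0, 180.0, 11.0, 2.0], 0.47)]
cup_white [([396.0, 134.0, 11.0, 22.0], 0.83), ([377.0, 172.0, 13.0, 9.0], 0.3)]
cup_blue [([380.0, 126.0, 13.0, 21.0], 0.52)]
pitcher [([356.0, 283.0, 33.0, 45.0], 0.98), ([337.0, 220.0, 62.0, 45.0], 0.35)]
tamper [([371.0, 252.0, 21.0, 29.0], 0.61)]
tub [([341.0, 144.0, 18.0, 26.0], 0.9)]
[1.79995588e+02 2.65813216e-03 1.65981880e+02] 1.2
```

View pics/top0.png

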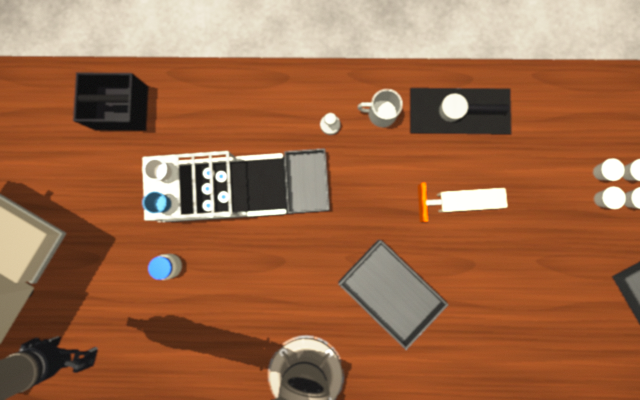

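View pics/scene0.png

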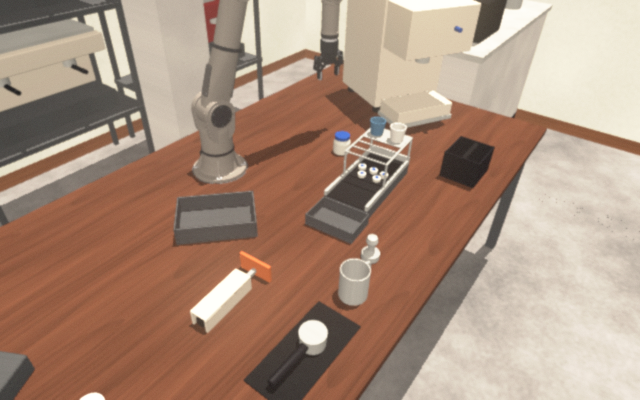

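The top view shows the deck at (217,186) with its open end to the right. The tray standing against that end is at (307,182); a larger, rotated tray at (393,293) is a decoy. The rake blade is at (424,202), the sleeve at (473,201), and the five tablets lie around (215,188). The tray at (307,182) touches the deck and should be 180x120, so I'll measure it and confirm in an enlarged crop.

Run:
```python
from h import *
im=cv2.imread("pics/top0.png")
c=cv2.resize(im[140:240,135:335],None,fx=4,fy=4,interpolation=cv2.INTER_CUBIC)
d=cv2.resize(im[175:229,410:518],None,fx=3.7,fy=3.7,interpolation=cv2.INTER_CUBIC)
o=np.zeros((600,800,3),np.uint8); o[:400]=c; o[400:400+d.shape[0],:d.shape[1]]=d[:200]
cv2.imwrite("pics/crop0.png",o)
P=lambda u,v,z: print((u,v),np.round(at("top",u,v,z),3))
for u,v in[(287,152),(326,150),(329,211),(291,214)]:P(u,v,.044)
print("big");[P(u,v,.05) for u,v in[(380,241),(447,304),(406,348),(340,283)]]
print("sleeve");[P(u,v,.052) for u,v in[(442,191),(505,188),(507,208),(443,212)]]
print("blade");[P(u,v,.06) for u,v in[(424,183),(424,221)]]
```

```text
(287, 152) [0.643 0.064 0.044]
(326, 150) [ 0.65  -0.049  0.044]
(329, 211) [ 0.473 -0.061  0.044]
(291, 214) [0.463 0.048 0.044]
big
(380, 241) [ 0.39  -0.207  0.05 ]
(447, 304) [ 0.218 -0.394  0.05 ]
(406, 348) [ 0.096 -0.28   0.05 ]
(340, 283) [ 0.27  -0.095  0.05 ]
sleeve
(442, 191) [ 0.535 -0.381  0.052]
(505, 188) [ 0.546 -0.559  0.052]
(507, 208) [ 0.489 -0.564  0.052]
(443, 212) [ 0.475 -0.384  0.052]
blade
(424, 183) [ 0.556 -0.329  0.06 ]
(424, 221) [ 0.448 -0.328  0.06 ]
```

View pics/crop0.png

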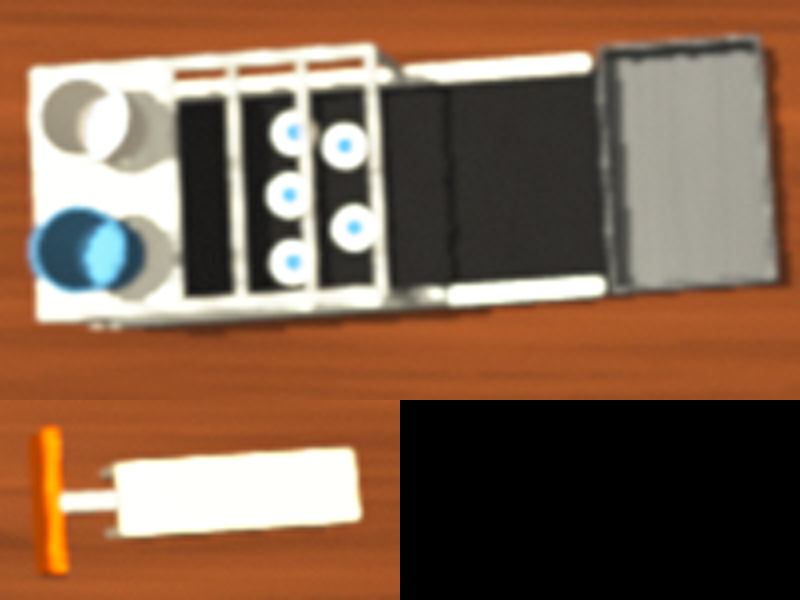

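Run:
```python
from h import *
im=cv2.imread("pics/top0.png"); hsv=cv2.cvtColor(im,cv2.COLOR_BGR2HSV)
def C(U,V,z): return np.round(at("top",(U+.5)/4-.5+135,(V+.5)/4-.5+140,z),3)
print("lips outer", C(592,55,.065),C(405,62,.065),C(605,297,.065),C(445,303,.065))
print("lips inner", C(592,76,.065),C(605,279,.065),C(410,83,.065))
print("rack", [C(*p,.162) for p in[(30,68),(375,45),(385,306),(38,320)]])
print("edge", C(600,75,.05),C(608,280,.05))
print("tray", [C(*p,.044) for p in[(602,47),(760,36),(779,284),(612,294)]])
# tablets' blue dots
m=((hsv[...,0]>90)&(hsv[...,0]<120)&(hsv[...,1]>70)&(hsv[...,2]>150)).astype(np.uint8)
n,_,st,ce=cv2.connectedComponentsWithStats(m)
for s,c in zip(st[1:],ce[1:]):
    if 195<c[0]<235 and 160<c[1]<215: print("dot",s[4],c.round(1),at("top",*c,.064).round(3))
m=((hsv[...,0]<15)&(hsv[...,1]>220)&(hsv[...,2]>200)).astype(np.uint8);m[:,:410]=0;m[:,440:]=0
ys,xs=np.nonzero(m);print("blade",len(xs),cv2.minAreaRect(np.c_[xs,ys].astype(np.float32)))
w=(im.min(2)>200).astype(np.uint8); w[:,:438]=0;w[:,520:]=0;w[:180]=0;w[225:]=0
ys,xs=np.nonzero(w);r=cv2.minAreaRect(np.c_[xs,ys].astype(np.float32));print("sleeve",r,[at("top",*p,.052).round(3) for p in cv2.boxPoints(r)],at("top",*r[0],.052).round(3))
print(cal("wrist"))
for p,y in[((.496,-.345,.15),94),((.496,-.345,.15),-86),((.49,-.12,.25),94),((.55,.15,.25),94),((.55,.15,.25),-86)]:
    j=robot.inverse_kinematics(list(p),[180,0,y]);print(p,y,None if j is None else np.round(j))
```

```text
lips outer [0.635 0.074 0.065] [0.628 0.208 0.065] [0.462 0.061 0.065] [0.456 0.174 0.065]
lips inner [0.62  0.074 0.065] [0.475 0.061 0.065] [0.613 0.204 0.065]
rack [array([0.604, 0.436, 0.162]), array([0.622, 0.207, 0.162]), array([0.45 , 0.194, 0.162]), array([0.437, 0.422, 0.162])]
edge [0.623 0.07  0.05 ] [0.475 0.061 0.05 ]
tray [array([0.645, 0.069, 0.044]), array([ 0.654, -0.045,  0.044]), array([ 0.474, -0.062,  0.044]), array([0.465, 0.058, 0.044])]
dot 5 [207.6 172.8] [0.576 0.288 0.064]
dot 8 [220.9 175.9] [0.568 0.25  0.064]
dot 7 [207.  188.3] [0.531 0.288 0.064]
dot 7 [223.  196.3] [0.509 0.242 0.064]
dot 9 [208. 205.] [0.484 0.284 0.064]
blade 86 ((424.001953125, 201.5311279296875), (39.235939025878906, 6.175450325012207), 86.42366790771484)
sleeve ((471.7986755371094, 199.48008728027344), (19.024436950683594, 67.9159164428711), 86.18592071533203) [array([ 0.531, -0.368,  0.052]), array([ 0.547, -0.559,  0.052]), array([ 0.493, -0.562,  0.052]), array([ 0.477, -0.371,  0.052])] [ 0.512 -0.465  0.052]
{'mtx': array([[288.75310746,   0.        , 319.76598033],
       [  0.        , 288.75310746, 200.01454321],
       [  0.        ,   0.        ,   1.        ]]), 'T_tool_cam': array([[-9.39654691e-04,  9.54807741e-01,  2.97222636e-01,
         7.55099614e-02],
       [ 9.99999538e-01,  9.56761695e-04,  8.79165392e-05,
        -4.89415051e-04],
       [-2.00427841e-04,  2.97222582e-01, -9.54808199e-01,
        -1.26810343e-01],
       [ 0.00000000e+00,  0.00000000e+00,  0.00000000e+00,
         1.00000000e+00]])}
(0.496, -0.345, 0.15) 94 [ -6.  42.  64.  88. -38.  75.  67.]
(0.496, -0.345, 0.15) -86 [  -6.   42.   64.   88.  -38.   75. -113.]
(0.49, -0.12, 0.25) 94 [-22.  15.  42.  95. -10.  75.  26.]
(0.55, 0.15, 0.25) 94 [-44.  23.  39.  84. -14.  78.  -1.]
(0.55, 0.15, 0.25) -86 [-27.  20.  14.  84.  -5.  77. 171.]
```

The crop confirms the tray at (307,182): 180 x 115 mm, against the deck's open end, where the decoy measures about 250 x 180. The deck, sleeve and tray all come out at about 4° yaw. The deck edge is near (.548,.067), the sleeve centre near (.511,-.472) and the rake blade near (.502,-.332), all consistent with the given sizes. Next I grip the neck.

Run:
```python
from h import *
D=[180,0,94]
robot.move_to([.45,0,.40],D); print(np.round(robot.current_joint_positions()))
robot.move_to([.5035,-.357,.20],D); print(np.round(robot.current_joint_positions()),robot.current_time_s())
im=vision.grab_frame("wrist");cv2.imwrite("pics/w1.png",im[:,:,::-1])
# expected pixel of rake points in wrist view
from scipy.spatial.transform import Rotation as Ro
T=np.eye(4);T[:3,:3]=Ro.from_euler('xyz',robot.current_eef_rot(),degrees=True).as_matrix();T[:3,3]=robot.current_tool_pos()
W=np.linalg.inv(T@cal("wrist")["T_tool_cam"]);K=cal("wrist")["mtx"]
def pw(P):
    q=(W@np.r_[P,1])[:3];q=K@[q[0],-q[1],-q[2]];return (q[:2]/q[2]).round(1)
print("neck grip",pw([.5035,-.357,.026]),"blade top ctr",pw([.502,-.332,.06]),"sleeve mouth top ctr",pw([.505,-.382,.052]))
```

```text
[-52.   4.  54.  84.  -3.  94.   6.]
[ -3.  39.  62.  81. -34.  80.  64.] 5.0083
neck grip [317.6 185. ] blade top ctr [317.6 168.1] sleeve mouth top ctr [317.2 215.3]
```

View pics/w1.png

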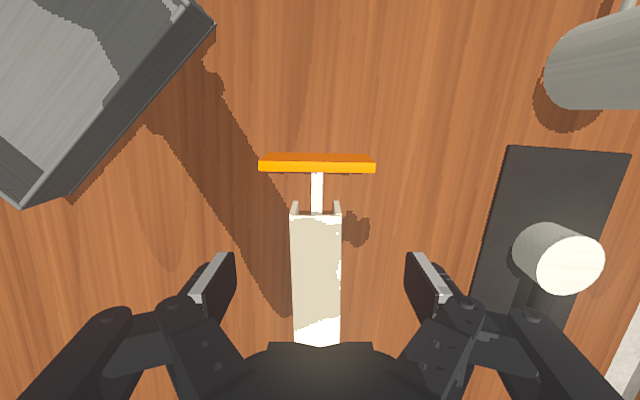

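The wrist view shows the blade top at (317,163), the neck at (317,190) and the sleeve mouth at (316,213), all within 3 px of where I predicted. I'll grip the neck, draw the rake out and lay it down.

Run:
```python
from h import *
u=np.array([-.0698,.9976])
p=np.array([.5035,-.357])
print(robot.line_to([*p,.023],velocity=.12,f_stop=15))
fingers.gripper_to(0.0,force=80); print("gap",robot.current_finger_gap(),robot.current_gripper_force())
robot.line_to([*p,.026],velocity=.03)
q=p+u*.205
print(robot.line_to([*q,.026],velocity=.1,f_stop=25)); print(robot.current_tool_pos())
robot.line_to([*q,.0235],velocity=.03)
fingers.gripper_to(1.0); robot.pause(.4)
robot.line_to([*q,.15],velocity=.2)
r=q-u*.13
robot.move_to([*r,.25],[180,0,94])
im=vision.grab_frame("wrist");cv2.imwrite("pics/w2.png",im[:,:,::-1]); print(robot.current_time_s(),q)
from scipy.spatial.transform import Rotation as Ro
T=np.eye(4);T[:3,:3]=Ro.from_euler('xyz',robot.current_eef_rot(),degrees=True).as_matrix();T[:3,3]=robot.current_tool_pos()
W=np.linalg.inv(T@cal("wrist")["T_tool_cam"]);K=cal("wrist")["mtx"]
def pw(P):
    v=(W@np.r_[P,1])[:3];v=K@[v[0],-v[1],-v[2]];return (v[:2]/v[2]).round(1)
o=q+u*.026
print("blade top",pw([*o,.06]),"grip front top",pw([*(o-u*.13),.032]),"grip rear",pw([*(o-u*.23),.032]))
```

```text
False
gap 0.12124742208575702 79.40164089202881
False
[ 0.48914784 -0.15319389  0.02607383]
12.7083 [ 0.489191 -0.152492]
blade top [319.9  26.5] grip front top [319.7 157.1] grip rear [319.6 234.7]
```

View pics/w2.png

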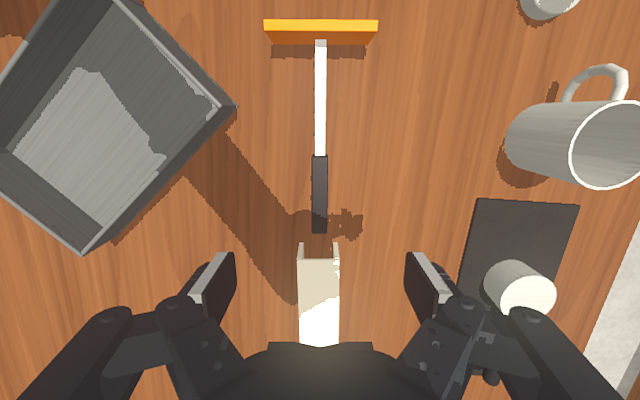

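The rake lies free where predicted: blade at (320,24), black grip at rows 155–233, rear end just clear of the sleeve. I'll take it by the grip, lift, and check for droop.

```bash
cat >> h.py <<'E'
from scipy.spatial.transform import Rotation as Ro
u=np.array([-.0698,.9976]); s=np.array([.9976,.0698])
E0=np.array([.5475,.067]); G=.205
def pw(P):
    T=np.eye(4);T[:3,:3]=Ro.from_euler('xyz',robot.current_eef_rot(),degrees=True).as_matrix();T[:3,3]=robot.current_tool_pos()
    W=np.linalg.inv(T@cal("wrist")["T_tool_cam"]);K=cal("wrist")["mtx"]
    v=(W@np.r_[P,1])[:3];v=K@[v[0],-v[1],-v[2]];return (v[:2]/v[2]).round(1)
def tcp(d,h,x=0.):  # blade origin d in from the edge, lower edge at height h above counter
    return [*(E0+s*x+u*(d-G)),h+.026]
def blade(name):
    im=vision.grab_frame("wrist");cv2.imwrite(f"pics/{name}.png",im[:,:,::-1])
    hsv=cv2.cvtColor(im,cv2.COLOR_RGB2HSV);m=((hsv[...,0]>8)&(hsv[...,0]<22)&(hsv[...,1]>220)&(hsv[...,2]>150)).astype(np.uint8)
    n,l,st,ce=cv2.connectedComponentsWithStats(m);i=1+st[1:,4].argmax()
    p=robot.current_tool_pos();b=p[:2]+u*G;z=p[2]-.026
    print("orange box",st[i],"centroid",ce[i].round(1),"pred top corners",[pw([*(b+s*x+u*y),z+.06]).tolist() for x in(-.055,.055) for y in(-.005,.005)],"low",pw([*(b-u*.005),z]))
E
python3 - <<'E'
from h import *
q=np.array([.489191,-.152492])
t=q-u*(G-.026)
robot.line_to([*t,.12],velocity=.3)
print(robot.line_to([*t,.026],velocity=.12,f_stop=15))
blade("w3a")
fingers.gripper_to(0.0,force=120); print("gap",robot.current_finger_gap(),robot.current_gripper_force()); robot.pause(.3)
blade("w3b")
robot.line_to([*t,.09],velocity=.08); robot.pause(.3)
blade("w3c"); print(robot.current_contact_force(),robot.current_torque(),robot.current_time_s())
E
```

```text
FalseTraceback (most recent call last):
  File "<stdin>", line 6, in <module>
  File "h.py", line 28, in blade
    n,l,st,ce=cv2.connectedComponentsWithStats(m);i=1+st[1:,4].argmax()
                                                      ~~~~~~~~~~~~~~~^^
ValueError: attempt to get argmax of an empty sequence
```

The blade is outside the wrist view at this height, so I'll check droop with the fixed cameras.

Run:
```python
from h import *
def orange(n,name):
    im=vision.grab_frame(n);cv2.imwrite(f"pics/{name}.png",im[:,:,::-1])
    hsv=cv2.cvtColor(im,cv2.COLOR_RGB2HSV);m=((hsv[...,0]<20)&(hsv[...,1]>200)&(hsv[...,2]>190)).astype(np.uint8)
    nn,l,st,ce=cv2.connectedComponentsWithStats(m)
    p=np.array(robot.current_tool_pos());b=p[:2]+u*G;z=p[2]-.026
    c=[proj(n,[*(b+s*x+u*y),z+h]) for x in(-.055,.055) for y in(-.005,.005) for h in(0,.06)];c=np.array(c)
    print(n,"meas",[(a[:5].tolist()) for a in st[1:] if a[4]>30],"pred box",c.min(0).round(1),(c.max(0)-c.min(0)).round(1))
q=np.array([.489191,-.152492]); t=q-u*(G-.026)
orange("scene","s3a");orange("top","t3a")
fingers.gripper_to(0.0,force=120); print("gap",robot.current_finger_gap(),robot.current_gripper_force()); robot.pause(.3)
robot.line_to([*t,.10],velocity=.08); robot.pause(.3)
orange("scene","s3b");orange("top","t3b"); print(robot.current_contact_force(),robot.current_torque(),robot.current_time_s())
im=cv2.imread("pics/s3b.png");cv2.imwrite("pics/s3bc.png",cv2.resize(im[190:340,180:380],None,fx=4,fy=4))
```

```text
scene meas [] pred box [280.6 213.6] [30.  28.3]
top meas [[348, 185, 7, 28, 96]] pred box [348.6 186.4] [ 6.8 39.2]
gap 0.20943094446292745 117.86307692527771
scene meas [] pred box [280.  195.7] [30.9 29. ]
top meas [[349, 183, 8, 38, 136]] pred box [349.6 183.8] [ 7.3 41.8]
[ 0.75777252  0.561638   -2.11312411] [-0.18737659 -0.02732016  0.01851863] 16.8083
```

View pics/s3bc.png

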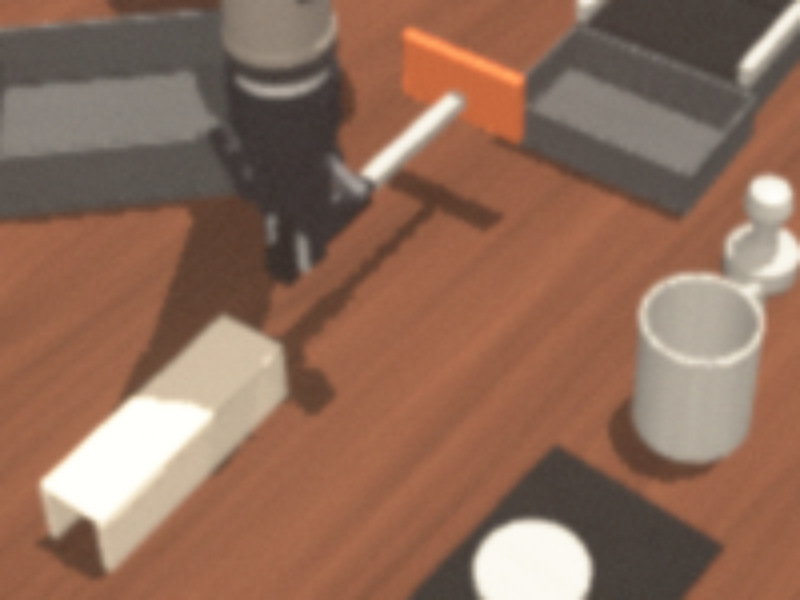

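The rake is held level: the blade corners sit within 1 px of the zero-droop prediction. I'll enter above the tablets, lower behind them, and rake.

Run:
```python
from h import *
robot.line_to(tcp(-.05,.092),velocity=.15)
robot.line_to(tcp(.07,.081),velocity=.12); robot.pause(.2)
vis=vision.grab_frame("top");cv2.imwrite("pics/t4.png",vis[:,:,::-1])
print("f0",robot.current_contact_force())
print("in",robot.line_to(tcp(.257,.081),velocity=.08,f_stop=8),robot.current_tool_pos(),robot.current_contact_force())
a=vision.grab_frame("top"); b=vision.grab_frame("scene")
L=lambda im,y,x:cv2.resize(im[y:y+75,x:x+100],None,fx=4,fy=4)
o=np.vstack([np.hstack([L(vis,145,190),L(a,145,140)]),np.hstack([L(b,120,330),L(b,155,300)])])
cv2.imwrite("pics/c4.png",o[:,:,::-1]);print(robot.current_time_s())
for x in(-.055,.055):print("pred blade top at .07",proj("top",[*(E0+s*x+u*.07),.141]),"lip inner",proj("top",[*(E0+s*x*75/55+u*.07),.065]))
```

```text
f0 [-0.53327219  0.23916566 -1.67144271]
in False [0.54390548 0.11841651 0.10706416] [ 0.34079431  0.11345473 -1.27322637]
22.0167
pred blade top at .07 [256.11388737 202.53440748] lip inner [260.99812999 211.39785684]
pred blade top at .07 [254.43767041 161.62096859] lip inner [258.80878837 159.0618027 ]
```

View pics/c4.png

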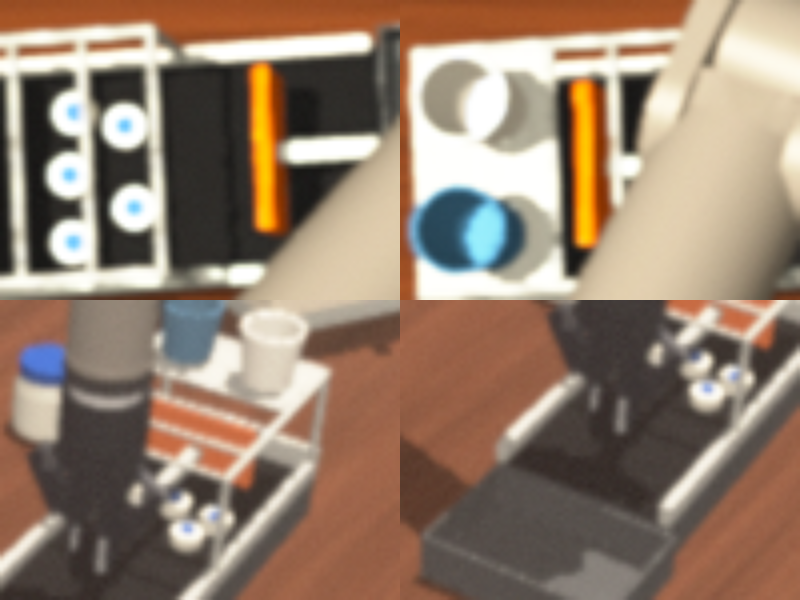

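The blade is inside the rack beyond the tablets, its top edge at (286,186) in the top view. All tablets are undisturbed and the lateral fit matches the prediction. I'll lower and pull.

Run:
```python
from h import *
print(robot.line_to(tcp(.257,.0535),velocity=.04,f_stop=4),robot.current_tool_pos(),robot.current_contact_force())
print(robot.line_to(tcp(.06,.0535),velocity=.06,f_stop=7),robot.current_tool_pos(),robot.current_contact_force())
a=vision.grab_frame("top"); b=vision.grab_frame("scene"); print(robot.current_time_s())
L=lambda im,y,x:cv2.resize(im[y:y+75,x:x+100],None,fx=4,fy=4)
o=np.vstack([np.hstack([L(a,145,230),L(a,145,140)]),np.hstack([L(b,120,330),L(b,170,300)])])
cv2.imwrite("pics/c5.png",o[:,:,::-1])
```

```text
False [0.54407346 0.11877185 0.07965146] [-0.21479475  0.22308233 -1.62198374]
False [ 0.55764411 -0.07751914  0.0794863 ] [-0.18568728  0.56389942 -1.59062756]
26.3833
```

View pics/c5.png

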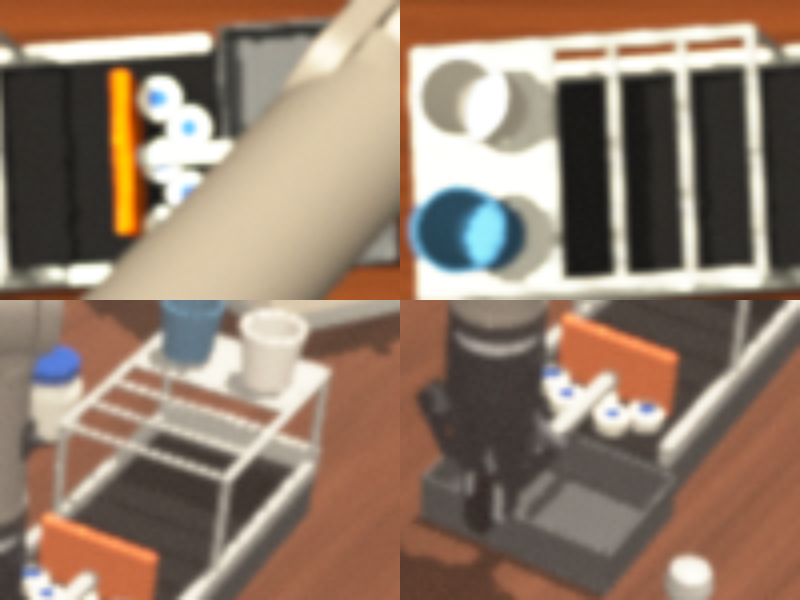

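All five tablets are ahead of the blade (two rows just behind the open edge), and the deck behind it is empty. I'll pull them over the edge.

Run:
```python
from h import *
print(robot.line_to(tcp(-.022,.0535),velocity=.05,f_stop=7),robot.current_contact_force())
robot.pause(.3)
a=vision.grab_frame("top"); b=vision.grab_frame("scene"); print(robot.current_time_s())
L=lambda im,y,x:cv2.resize(im[y:y+75,x:x+100],None,fx=4,fy=4)
o=np.hstack([L(a,145,250),L(b,180,290)])
cv2.imwrite("pics/c6.png",o[:,:,::-1])
```

```text
False [-0.3674094   0.02757856 -1.15740663]
28.575
```

View pics/c6.png

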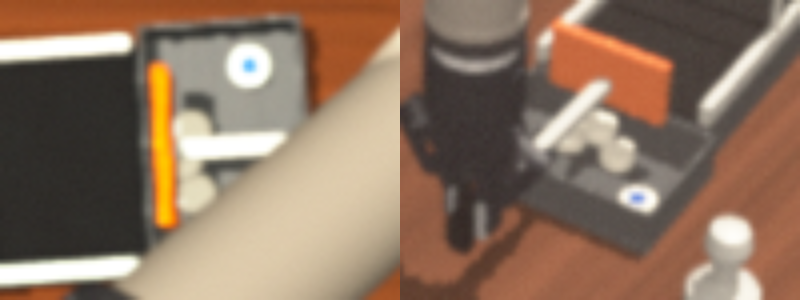

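One tablet lies flat and the others sit in the tray under the blade. I'll lift clear, lay the rake down where it was before, and check.

Run:
```python
from h import *
robot.line_to(tcp(-.022,.11),velocity=.06)
t=np.array([.489191,-.152492])-u*(G-.026)
robot.line_to([*t,.136],velocity=.15)
print(robot.line_to([*t,.0263],velocity=.06,f_stop=5),robot.current_tool_pos())
fingers.gripper_to(1.0); robot.pause(.3)
robot.line_to([*t,.2],velocity=.15)
robot.move_to([.42,-.33,.35],[180,0,94]); robot.pause(.3)
a=vision.grab_frame("top"); b=vision.grab_frame("scene"); print(robot.current_time_s())
L=lambda im,y,x,w=100,h=75:cv2.resize(im[y:y+h,x:x+w],(400,300),interpolation=cv2.INTER_CUBIC)
o=np.vstack([np.hstack([L(a,150,275,80,60),L(b,190,290,80,60)]),np.hstack([L(a,90,270,240,180),L(b,180,200,120,90)])])
cv2.imwrite("pics/c7.png",o[:,:,::-1])
```

```text
False [ 0.50177292 -0.33107923  0.02659493]
36.4
```

View pics/c7.png

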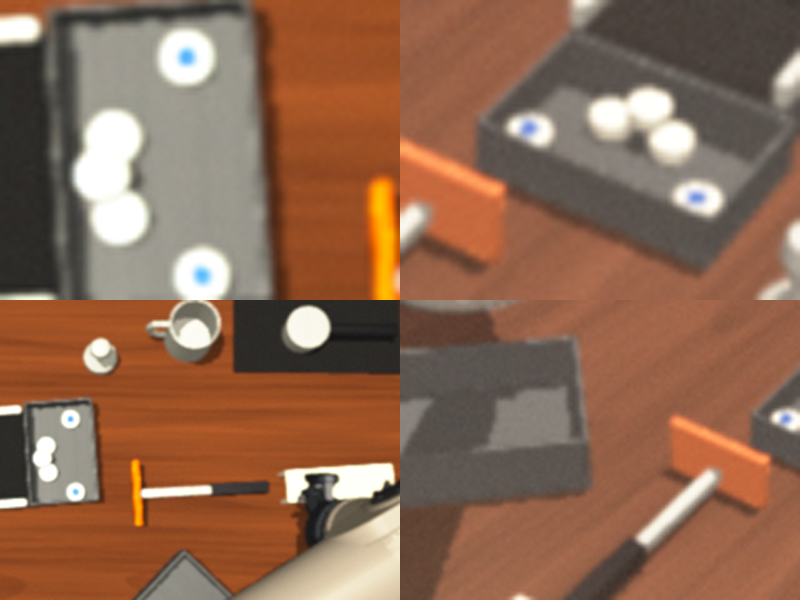

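All five tablets are inside the tray: two face up at (312,161) and (315,205), three flipped around (297,185). The rake lies flat on the counter and the gripper is clear. Handing in.

```bash
python3 -c "
from h import *
print(at('top',295.4,185,.025)); print(workorder.close_job())"
```

```text
[0.54869488 0.03891586 0.025     ]
the job is handed in; nothing more can be done
None
```

I raked all five tablets into the tray, laid the rake flat on the counter and let go of it. I handed the job in after about 36 s on the robot clock; no verdict came back.

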